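# Put the bench camera back on its base and show it the stepper motor

### The arm

A 6-joint arm with a two-finger parallel gripper is mounted at the origin on the work surface. World frame = base frame: x ahead of the robot, y to its left, z up, the work surface at z = 0. Lengths are in m, angles in rad, forces in N, time in s.
With the tool pointing down it reaches from about 0.375 to 0.9 m from the base axis. Payload 3.1 kg.
Tool frame: the origin (TCP) lies at the very end of the fingers, on their centre line; the grasp point (between the pads) lies 19 mm behind it (env.grip_point_offset is the distance from the TCP to the grasp point, in m); z points along the fingers, y is the line along which they close (so a half turn about z gives the same grasp; the last joint's range is limited). The gripper opens to 87 mm and grips with 3 to 60 N. Pads are 19 mm wide; open, the fingers measure 117 mm over their backs; the gripper's body (75 mm by 190 mm) begins 51 mm behind the grasp point.
Start: joints at [-1.508, 0.527, 1.433, -0, 1.181, -0.178], TCP at [0.149, -0.607, 0.223] pointing down, gripper open.
Joint ranges: [-3.08, 3.08], [-0.75, 2.2], [0.22, 2.44], [-1.43, 4.57], [0, 2.65], [-2.85, 2.85]. Speed limits (rad/s): [2.79, 2.79, 3.14, 3.14, 3.14, 3.14].

### API

Orientations are given as a unit quaternion [w, x, y, z].
In Python, from rig import env gives the robot as it stands.
- The arm moves only by the shell command python3 -m pendant 'ROWS'. ROWS is JSON, a list of rows, each a list of 3 entries, a list of its own where there are three numbers: the closure, from 0 (fully open) to 1 (shut), then the shift along the tool's x, y, z in units of 40 mm (1.0 is 40 mm), then the turn about the tool's z in units of 5 degrees (1.0 is 5 degrees). A call has 1 to 10 rows; each row is the pose to reach, as a shift and turn from the pose commanded when the call began, along the tool's axes at that moment; what a row does not reach only later rows make up. A row lasts 1/12 s, in which the tool goes at most 41.7 mm and 7.16 degrees, less where a joint would pass 70% of its speed; a pose out of reach is approached as far as the arm can. A call with a gripper value outside its range is refused whole. The fingers move at their own pace and stop on an object; the grip force is fixed at half the most. Time passes only in rows, so rows that repeat a pose let the fingers close. It gives the time, the measured TCP pose, the force, the opening and the grip force at its end, in the units of the state.
- env.state(): the state, without advancing time (a new reading comes with each control period).
- env.snapshot(name): name is "scene" or "top" or "wrist"; returns (picture, depth): 420x560x3 uint8, blue, green, red; 420x560 float32, m along the optical axis (not along the pixel's ray), 0 where there is no reading.
- env.camera_info(name): a dict with "mtx" (3x3 intrinsics, pixels), "xyz" and "orientation" of the camera in the world. Camera axes: x right, y up, looking along -z (the intrinsics and any distortion apply to the point x, -y, -z); pixel columns grow to the right and rows downward; lengths in m; the calibration is good to about 2 mm. A picture is of the moment at which its call begins: read the wrist's pose just before it. camera_info takes no time and is no camera call; for the wrist camera it gives the pose at the moment of the call.
- env.close_job(): hands the job in; it is judged then, once.
The state is a dict: "t": time; "q": joint angles; "joint_velocities": joint speeds; "effort": joint torques, N m; "ee_pos": TCP position; "orientation": TCP orientation; "force": force on the tool from outside, world axes, zero at the start; "torque": the same for the moment, N m; "gripper_width": finger opening in m; "grasp_force": force on a finger pad.
Only numpy, scipy, OpenCV 4.12 (cv2) and the standard library are available. Lean on these libraries where they do the work, as an engineer would, in place of code of your own. Each camera call takes 0.05 s, during which the arm holds its last target. There are 200 camera calls.

### The job

Put the inspection camera back on its base, fully down over both pegs, and let go of it. Then take the square stepper motor out of the cardboard tray and hold it up in the air in front of the lens: shaft level and pointing straight at the lens, shaft end centred on the lens axis and 60 mm away from the lens, white connector on top. Leave the other parts where they are, and finish while still holding the motor there, still and touching nothing else.

Things in the scene. Friction and masses are not known exactly. Their poses are not given: they have to be found in the camera images.
- base: Camera base: fixed aluminium block 110 x 80 x 50 mm (x, y, z) on the left of the bench. Origin at the centre of its underside; x is its long direction, towards the thick peg: the way the lens must look; z up. On its top stand two steel pegs 14 mm tall with chamfered heads: a thick one, 14 mm diameter, at x +25 mm and a thin one, 8 mm, at x -25 mm.
- camera: Inspection camera, loose, 0.3 to 0.45 kg, standing upright on the bench between base and tray. Foot plate 90 x 60 x 18 mm (x, y, z); on it a grey housing 70 x 44 x 50 mm (z 18 to 68) with a black lens barrel, 36 mm diameter, out to x +60 mm. Origin at the centre of the underside, x the way the lens looks, z up. Two holes through the foot plate: 17 mm diameter at x +25 mm, 11 mm at x -25 mm.
- seat (a point): Centre of the base's top face, at (0, 0, 50) mm of the base, same axes. When the camera is seated its origin lies here, its axes parallel to the base's; it fits only one way round, wide hole on thick peg.
- grip (a point): Middle of the camera's housing, at (0, 0, 50) mm of the camera: the place to take it, by the two housing sides 44 mm apart across y.
- lens (a point): Centre of the front glass of the camera's lens, at (60, 0, 45) mm of the camera.
- focus (a point): Point in the air on the lens axis, 60 mm in front of the lens, at (120, 0, 45) mm of the camera, fixed to the camera: 95 mm above the bench when the camera is seated. The motor's shaft end belongs here.
- tray: Open cardboard tray 240 x 300 x 45 mm (x, y, z), walls and floor 4 mm, fixed, on the right of the bench. Origin at the centre of its underside, z up. It holds the motor and three other parts.
- motor: Square stepper motor, 0.2 to 0.4 kg, lying in the tray: body 40 mm long (x), 42 x 42 mm across (y, z); a shaft with a small 16 mm pulley comes out of its +x face. White connector 7 x 18 mm, 4 mm proud of its top, at x -14.5 mm. Origin at the centre of the body's underside, x along the shaft to its free end, 21 mm below the shaft axis; z up. Take it by the two sides 42 mm apart across y.
- tip (a point): Free end of the motor's shaft, at (46, 0, 21) mm of the motor.
- heatsink: Bystander in the tray: finned aluminium heat sink 50 x 40 x 28 mm; origin under its centre.
- canmotor: Bystander in the tray: round can motor standing on end, 36 mm diameter, 60 mm tall; origin under its centre.
- gear: Bystander in the tray: brass gear 44 mm diameter, 16 mm tall, lying flat; origin under its centre.
- spool: Bystander on the bench, between robot and camera base: solder spool 56 mm diameter, 43 mm tall, standing; origin under its centre.
- bottle: Bystander at the back left: white flux bottle 40 mm diameter, 100 mm tall; origin under its centre.
- screwdriver: Bystander at the back: black-handled screwdriver, 170 mm long, lying along its x axis.
- multimeter: Bystander at the back: black multimeter 130 x 75 x 41 mm lying face up; origin under its centre.
Not all that is in view belongs to the job. Leave any purple look-alike of the camera alone. What is shaped like the base but pink is not meant.

How it is judged:
On the way, in this order (a step that is already met when the one before it is completed fails the run):
1. the camera is fully down on its base over both pegs, lens over the thick peg, and let go (horizontal distance between camera and base below 0.005 m and z of camera in the frame of base between 0.046 and 0.054 m and angle between the x axis of camera and the x axis of base, either way round below 0.15 rad and angle between camera's own z axis and vertical below 0.08 rad and x of lens in the frame of base above 0.04 m and contact force between the fingers and camera below 0.2 N), for 0.3 s.
2. the motor is lifted out of the tray (height (world z) of motor above 0.07 m and contact force between the fingers and motor above 1 N), for 0.1 s.
At the end, for the whole second after the job is handed in: Camera on its seat within 5 mm, 0.15 rad (upright 0.08), not held. Motor held by the fingers (over 1 N), touching nothing else, still (under 30 mm/s); shaft end within 15 mm of the focus point, shaft within 0.2 rad of the lens axis and towards the lens, connector up within 0.2 rad (all of step 1 and distance between tip and focus below 0.015 m and angle between the x axis of motor and the x axis of camera, either way round below 0.2 rad and angle between motor's own z axis and vertical below 0.2 rad and x of motor in the frame of camera above 0.14 m and contact force between the fingers and motor above 1 N and linear speed of motor below 0.03 m/s and contact force between motor and camera below 0.2 N and contact force between motor and base below 0.2 N and contact force between motor and tray below 0.2 N and contact force between motor and heatsink below 0.2 N and contact force between motor and canmotor below 0.2 N and contact force between motor and gear below 0.2 N and contact force between motor and spool below 0.2 N and contact force between motor and bottle below 0.2 N and contact force between motor and screwdriver below 0.2 N and contact force between motor and multimeter below 0.2 N); the arm keeps its last pose, push and grip.
It fails at once if one of the other parts is moved more than 30 mm (distance of any of heatsink, canmotor, gear, spool, bottle, screwdriver, multimeter from where it was at the start of the episode above 0.03 m).
It also fails if it takes over 61 s, if anything falls off the work surface, if the arm or the gripper's body presses on something with over 40 N, if the wrist force passes 120 N, or if a joint passes its speed limit or range.

## Working session

There is one attempt and no reset: what is moved stays moved. The work goes in short steps, Python scripts to look and compute and a shell command to move; the robot and the scene stay as the last step left them, time stands still between calls to the robot, and variables do not carry over. Pictures are saved under pics/ and viewed, at most 10 in all, crops included, and the job is handed in when it is done.

```bash
mkdir -p pics; ls; cat > h.py <<'E'
import numpy as np, cv2
from scipy.spatial.transform import Rotation as R
from rig import env
def rot(q): return R.from_quat([q[1],q[2],q[3],q[0]]).as_matrix()
def snap(name,tag):
    ci=env.camera_info(name); p,d=env.snapshot(name)
    cv2.imwrite(f'pics/{tag}.png',p); np.savez(f'pics/{tag}.npz',d=d,p=p,K=ci['mtx'],t=ci['xyz'],q=ci['orientation'])
def cloud(tag):
    z=np.load(f'pics/{tag}.npz'); K=np.array(z['K']);d=z['d']
    v,u=np.mgrid[:d.shape[0],:d.shape[1]]
    c=np.stack([(u-K[0,2])/K[0,0]*d,-(v-K[1,2])/K[1,1]*d,-d],-1)
    P=c@rot(z['q']).T+z['t']; P[d==0]=np.nan
    return P,z['p']
E
python3 - <<'E'
from h import *
s=env.state();print(s)
snap('scene','scene0');snap('top','top0')
for n in('scene','top','wrist'):print(n,env.camera_info(n))
E
```

```text
pics
{'t': 0.0, 'q': array([-1.50849387e+00,  5.28466945e-01,  1.43388642e+00, -6.06021111e-05,
        1.18136554e+00, -1.78486098e-01]), 'joint_velocities': array([ 0.00151897,  0.00022326,  0.00085133, -0.00046419,  0.0005119 ,
        0.00040143]), 'effort': array([ 8.86806229e-04, -4.40042281e+01, -1.76591688e+01,  6.33153738e-02,
        5.80842909e-02, -1.78718601e-04]), 'ee_pos': array([ 0.14901749, -0.60623485,  0.22157619]), 'orientation': array([-1.06295938e-03,  9.92759412e-01,  1.20115024e-01,  3.37514251e-05]), 'force': array([0.22693996, 0.48918777, 0.69791031]), 'torque': array([-0.01440431,  0.00124631,  0.00692996]), 'grasp_force': 0.0, 'gripper_width': 0.08716089375333119}
scene {'mtx': array([[461.90198865,   0.        , 284.17690715],
       [  0.        , 461.90198865, 201.80507819],
       [  0.        ,   0.        ,   1.        ]]), 'xyz': array([ 1.01791205, -0.45687073,  0.99836777]), 'orientation': array([0.87398418, 0.27922599, 0.11377124, 0.38110446])}
top {'mtx': array([[417.33916475,   0.        , 276.4160999 ],
       [  0.        , 417.33916475, 210.28251792],
       [  0.        ,   0.        ,   1.        ]]), 'xyz': array([0.45998905, 0.02192855, 1.09343072]), 'orientation': array([-0.70096755, -0.03683622,  0.0381612 ,  0.71121818])}
wrist {'mtx': array([[310.25535932,   0.        , 281.91730849],
       [  0.        , 310.25535932, 208.39070559],
       [  0.        ,   0.        ,   1.        ]]), 'xyz': array([ 0.22241398, -0.58869769,  0.38506371]), 'orientation': array([ 0.7793522 , -0.10777666,  0.0855843 , -0.61128525])}
```

View pics/scene0.png

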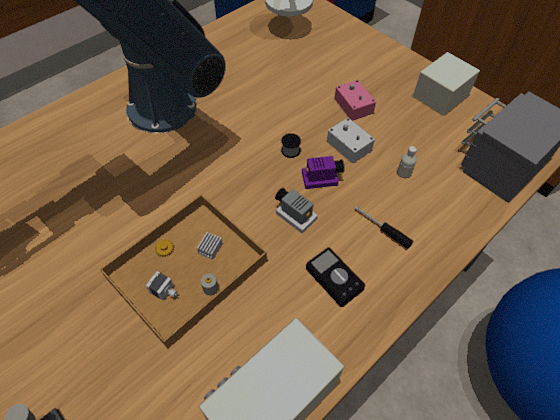

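View pics/top0.png

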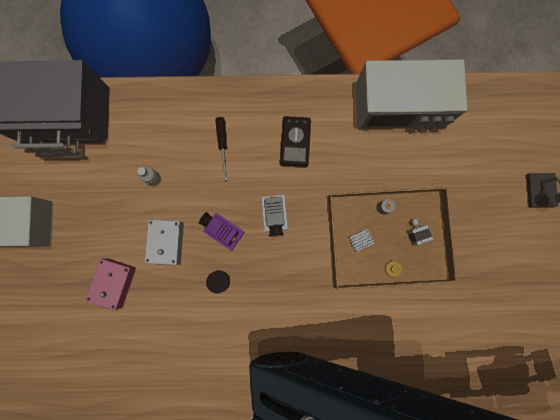

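In the top picture, the candidates are:
- **Camera:** grey at (275,214), purple look-alike at (221,231). I choose the grey one.
- **Base:** aluminium at (163,242), pink at (109,284). I choose the aluminium one.
- **Motor:** square one in the tray at (422,234), can motor at (388,206). I choose the square one.

I'll check these in one enlarged crop.

```bash
python3 - <<'E'
from h import *
P,p=cloud('top0')
a=cv2.resize(p[205:275,135:300],None,fx=4.8,fy=4.8,interpolation=cv2.INTER_CUBIC)
b=cv2.resize(p[195:245,380:455],None,fx=5,fy=5,interpolation=cv2.INTER_CUBIC)
c=np.zeros((a.shape[0]+b.shape[0],a.shape[1],3),np.uint8);c[:a.shape[0]]=a;c[a.shape[0]:,:b.shape[1]]=b
cv2.imwrite('pics/crop0.png',c);print(c.shape,a.shape)
for n,(u,v) in dict(base=(163,242),cam=(275,210),lens=(276,231),motor=(424,235),floor=(400,240),spool=(218,282),bench=(250,260),can=(388,206)).items():print(n,P[v,u].round(4))
E
```

```text
(586, 792, 3) (336, 792, 3)
base [0.4958 0.3039 0.0471]
cam [0.5698 0.0227 0.0693]
lens [0.5185 0.021  0.0595]
motor [ 0.5039 -0.3507  0.0448]
floor [ 0.4934 -0.3016  0.0048]
spool [0.3947 0.1671 0.0419]
bench [ 0.4473  0.0899 -0.0038]
can [ 0.5774 -0.2608  0.0541]
```

View pics/crop0.png

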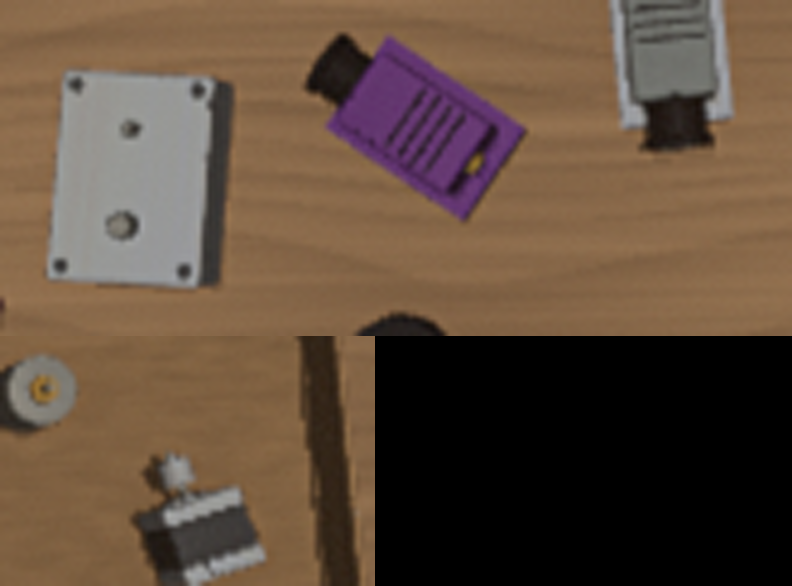

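The crop confirms it: grey camera with its lens towards -x, aluminium base with its thick peg towards -x (crop 122,225; thin peg 130,128), and square motor with its shaft towards +x. Next I'll measure poses from depth.

```bash
cat >> h.py <<'E'
def rect(P,c,r,z0,z1):
    m=(np.hypot(P[...,0]-c[0],P[...,1]-c[1])<r)&(P[...,2]>z0)&(P[...,2]<z1)
    Q=P[m]; (cx,cy),(w,h),a=cv2.minAreaRect((Q[:,:2]*1000).astype(np.float32))
    return np.round([cx,cy,w,h,a,len(Q),np.median(Q[:,2])*1000],1)
E
python3 - <<'E'
from h import *
P,p=cloud('top0')
print('base',rect(P,(.496,.304),.08,.04,.055))
print('house',rect(P,(.56,.02),.07,.058,.075))
print('foot',rect(P,(.56,.02),.08,.008,.075))
print('motor',rect(P,(.504,-.35),.045,.036,.06))
print('motor+shaft',rect(P,(.504,-.35),.05,.02,.06))
for n,(x,y) in dict(thick=(135+122/4.8,205+225/4.8),thin=(135+130/4.8,205+128/4.8)).items():
  print(n,P[int(y),int(x)].round(4))
m=P[225:250,408:438]; print((m[...,2]*1000).round(0).astype(int))
E
```

```text
base [ 496.3  306.5   81.4  109.7   86.5 1390.    49.1]
house [555.1  24.2  94.7  43.8   5.  559.   67.2]
foot [560.   24.5 105.8  59.8   4.8 881.   65. ]
motor [ 512.3 -343.3   56.    42.4   18.9  282.    45.3]
motor+shaft [ 516.6 -341.5   65.2   43.    19.   367.    44.6]
thick [0.4732 0.3059 0.0656]
thin [0.5223 0.3022 0.064 ]
[[                   5                    4                    3
                     2                   22                   28
                    31                   28                   31
                     3                    2                    3
                     6                    4                    2
                     2 -9223372036854775808                   42
                    45                   46                    3
                     7                    3                    5
                     4                    2                    6
                     3                    5                    0]
 [                   2                    0                    0
                     3                    1         
[... 14868 characters left out ...]
         4                    1                   -1
                     5                    4                    3
                     4                    5                    2
                     6                    4                    6
                     6                    6                    4
                     0                    4                    2
                     2                    5                    2
                     5                    7                    2
                     6                    4                    2
                    -2                    7                    5]]<stdin>:10: RuntimeWarning: invalid value encountered in cast
```

```bash
cat >> h.py <<'E'
def go(x,y,z,yaw):
    "rows units from current pose to TCP x,y,z (m), tool-x yaw (deg)"
    s=env.state(); M=rot(s['orientation']); a=np.degrees(np.arctan2(M[1,0],M[0,0]))
    d=M.T@(np.array([x,y,z])-s['ee_pos'])
    print('t',round(s['t'],2),'at',s['ee_pos'].round(4),'yaw',round(a,2),'tilt',round(np.degrees(np.arccos(-M[2,2])),2),'F',s['force'].round(1),'w',round(s['gripper_width'],4),'gf',round(s['grasp_force'],1))
    print(' -> shift',(d/.04).round(3),'turn',round(((a-yaw+90)%180-90)/5,2),'dist',round(np.linalg.norm(d),3))
E
python3 -c "
from h import *
go(.5675,.0251,.21,4.8)"
```

```text
t 0.1 at [ 0.149  -0.6063  0.2217] yaw 13.8 tilt 0.11 F [ 0.4 -0.3  0.4] w 0.0873 gf 0.0
 -> shift [ 13.924 -12.833   0.322] turn 1.8 dist 0.758
```

```bash
python3 -m pendant '[[0,[13.92,-12.83,0.3],1.8],[0,[13.92,-12.83,0.3],1.8],[0,[13.92,-12.83,0.3],1.8],[0,[13.92,-12.83,0.3],1.8],[0,[13.92,-12.83,0.3],1.8],[0,[13.92,-12.83,0.3],1.8],[0,[13.92,-12.83,0.3],1.8],[0,[13.92,-12.83,0.3],1.8],[0,[13.92,-12.83,0.3],1.8],[0,[13.92,-12.83,0.3],1.8]]'; python3 -c "
from h import *
go(.5675,.0251,.21,4.8)"
```

```text
t: 0.93
ee_pos: [0.3798, -0.2577, 0.2158]
orientation: [-0.0, 0.999, 0.042, -0.0]
force: [0.4, -0.2, -0.5]
gripper_width: 0.0872
grasp_force: 0.0
t 0.93 at [ 0.3798 -0.2577  0.2158] yaw 4.77 tilt 0.03 F [ 0.4 -0.2 -0.5] w 0.0872 gf 0.0
 -> shift [ 5.265 -6.655  0.146] turn -0.01 dist 0.339
```

```bash
python3 -m pendant '[[0,[5.26,-6.65,0.1],0],[0,[5.26,-6.65,0.1],0],[0,[5.26,-6.65,0.1],0],[0,[5.26,-6.65,0.1],0],[0,[5.26,-6.65,0.1],0],[0,[5.26,-6.65,0.1],0],[0,[5.26,-6.65,0.1],0],[0,[5.26,-6.65,0.1],0],[0,[5.26,-6.65,0.1],0],[0,[5.26,-6.65,0.1],0]]'; python3 -c "
from h import *
go(.5675,.0251,.21,4.8)
snap('wrist','w1')
P,p=cloud('w1')
print('house',rect(P,(.56,.02),.07,.058,.075))
print('foot',rect(P,(.56,.02),.08,.008,.075))
print('foot+',rect(P,(.56,.02),.08,.012,.025))
"
```

```text
t: 1.77
ee_pos: [0.5674, 0.0253, 0.2114]
orientation: [-0.0, 0.999, 0.044, -0.0]
force: [-0.0, -0.1, -0.2]
gripper_width: 0.0871
grasp_force: 0.0
t 1.77 at [0.5674 0.0253 0.2114] yaw 5.06 tilt 0.01 F [-0.  -0.1 -0.2] w 0.0871 gf 0.0
 -> shift [0.002 0.006 0.035] turn 0.05 dist 0.001
house [ 556.2   25.2   95.5   44.     4.5 3326.    69.1]
foot [5.611e+02 2.580e+01 1.053e+02 6.010e+01 4.700e+00 4.727e+03 6.840e+01]
foot+ [ 568.5   26.3   90.6   60.1    4.6 1062.    19.2]
```

View pics/w1.png

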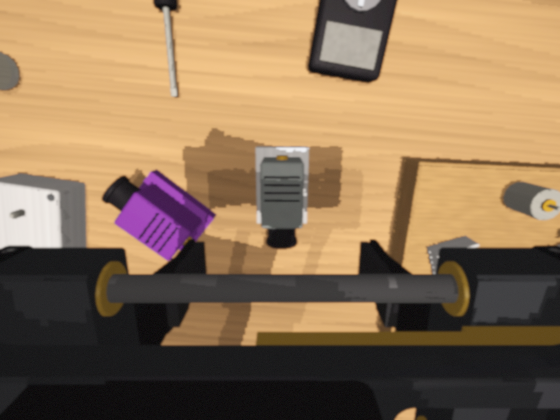

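The wrist view shows the grey camera at (282,195) centred between the fingers and the purple one clear of them at (165,215). Now I'll descend with the opening reduced a little.

```bash
python3 -m pendant '[[0.15,[0.03,-0.02,1],0.08],[0.15,[0.03,-0.02,2],0.08],[0.15,[0.03,-0.02,3],0.08],[0.15,[0.03,-0.02,3.7],0.08],[0.15,[0.03,-0.02,4.2],0.08],[0.15,[0.03,-0.02,4.48],0.08],[0.15,[0.03,-0.02,4.48],0.08]]';python3 -c "
from h import *
go(.5685,.0263,.031,4.65)"
```

```text
t: 2.4
ee_pos: [0.5652, 0.0224, 0.0305]
orientation: [-0.0, 0.999, 0.037, -0.003]
force: [0.4, 0.9, 0.4]
gripper_width: 0.074
grasp_force: 0.0
t 2.4 at [0.5652 0.0224 0.0305] yaw 4.27 tilt 0.35 F [0.4 0.9 0.4] w 0.074 gf 0.0
 -> shift [ 0.09  -0.09  -0.013] turn -0.08 dist 0.005
```

```bash
python3 -m pendant '[[1,[0,0,0],0],[1,[0,0,0],0],[1,[0,0,0],0],[1,[0,0,0],0],[1,[0,0,0],0],[1,[0,0,0],0],[1,[0,0,0],0],[1,[0,0,0],0]]';python3 -c "
from h import *
go(.5685,.0263,.031,4.65)"
```

```text
t: 3.07
ee_pos: [0.5684, 0.0244, 0.0338]
orientation: [-0.0, 0.999, 0.038, 0.001]
force: [0.6, 3.0, 4.8]
gripper_width: 0.0437
grasp_force: 30.0
t 3.07 at [0.5684 0.0244 0.0338] yaw 4.39 tilt 0.1 F [0.6 3.  4.8] w 0.0437 gf 30.0
 -> shift [ 0.005 -0.047  0.071] turn -0.05 dist 0.003
```

```bash
python3 -m pendant '[[1,[0,0,-0.2],0],[1,[0,0,-0.7],0],[1,[0,0,-1.4],0],[1,[0,0,-2.1],0],[1,[0,0,-2.5],0],[1,[0,0,-2.5],0],[1,[0,0,-2.5],0]]';python3 -c "
from h import *
go(.53,.16,.134,-3.5)"
```

```text
t: 3.65
ee_pos: [0.5677, 0.0238, 0.1331]
orientation: [0.0, 0.999, 0.038, 0.0]
force: [0.2, -0.0, -4.2]
gripper_width: 0.0435
grasp_force: 30.0
t 3.65 at [0.5677 0.0238 0.1331] yaw 4.41 tilt 0.06 F [ 0.2 -0.  -4.2] w 0.0435 gf 30.0
 -> shift [-0.678 -3.468 -0.024] turn 1.58 dist 0.141
```

```bash
python3 -m pendant '[[1,[-0.1,-0.4,0],0.3],[1,[-0.3,-1.2,0],0.6],[1,[-0.5,-2,0],0.9],[1,[-0.6,-2.8,0],1.3],[1,[-0.68,-3.3,0],1.58],[1,[-0.68,-3.47,0],1.58],[1,[-0.68,-3.47,0],1.58],[1,[-0.68,-3.47,0],1.58]]';python3 -c "
from h import *
snap('wrist','w2');snap('top','top2')
go(.53,.16,.134,-3.5)
P,p=cloud('w2')
print('base',rect(P,(.496,.306),.08,.045,.056))
m=(np.hypot(P[...,0]-.496,P[...,1]-.306)<.04)&(P[...,2]>.057)
Q=P[m];print(len(Q))
for s in(-1,1):
  q=Q[(Q[:,0]-.497)*s>0];print(q.mean(0),len(q),np.ptp(q,0))
P,p=cloud('top2');print('base top',rect(P,(.496,.306),.08,.04,.055))
"
```

```text
t: 4.32
ee_pos: [0.5293, 0.1598, 0.1314]
orientation: [0.001, 1.0, -0.03, -0.001]
force: [-0.6, 0.1, -4.2]
gripper_width: 0.0437
grasp_force: 30.0
t 4.42 at [0.5301 0.159  0.132 ] yaw -3.55 tilt 0.08 F [ 0.2 -0.3 -3.3] w 0.0441 gf 30.0
 -> shift [-0.005 -0.025 -0.05 ] turn -0.01 dist 0.002
base [ 521.1  305.5   80.5   63.4   86.8 5171.    51.1]
115<string>:10: RuntimeWarning: Mean of empty slice.
  ret = um.true_divide(
Traceback (most recent call last):
ValueError: zero-size array to reduction operation maximum which has no identity
```

View pics/w2.png

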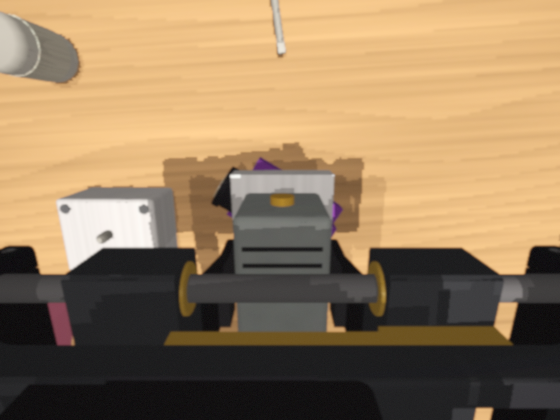

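```bash
python3 -c "
from h import *
P,p=cloud('w2')
m=(np.hypot(P[...,0]-.496,P[...,1]-.306)<.04)&(P[...,2]>.058)
Q=P[m];print('peg',np.median(Q,0).round(4),len(Q),np.ptp(Q,0).round(4)); T=Q[Q[:,2]>Q[:,2].max()-.004];print('head',T.mean(0).round(4),T[:,2].max())
print('foot',rect(P,(.55,.16),.075,.108,.121))
print('houserear',rect(P,(.55,.16),.06,.155,.18))
for n,(u,v) in dict(footrear=(250,180),footmid=(282,178),hr=(260,210),brassside=(300,225)).items():print(n,P[v,u].round(4))
P,p=cloud('top2');print('base top',rect(P,(.496,.306),.08,.04,.055))
m=(np.hypot(P[...,0]-.496,P[...,1]-.306)<.04)&(P[...,2]>.057)
Q=P[m]
for s in(-1,1):
  q=Q[(Q[:,0]-.497)*s>0];print(len(q),q.mean(0))
P,p=cloud('top0')
m=(np.hypot(P[...,0]-.496,P[...,1]-.306)<.04)&(P[...,2]>.057)
Q=P[m]
for s in(-1,1):
  q=Q[(Q[:,0]-.497)*s>0];print(len(q),q.mean(0))
"
```

```text
peg [0.5233 0.3042 0.0631] 108 [0.0076 0.0076 0.0085]
head [0.5229 0.3049 0.0643] 0.06663111287366641
foot [ 559.3  158.4   60.2   31.5   87.  2537.   116.6]
houserear [ 535.6  160.    68.7   60.5   85.8 9725.   166.7]
footrear [0.5728 0.1758 0.118 ]
footmid [0.5727 0.1573 0.1172]
hr [0.5655 0.168  0.1566]
brassside [0.5608 0.1503 0.1673]
base top [481.7 280.9  27.2  53.6  85.7 227.   48.9]
0 [nan nan nan]
0 [nan nan nan]
27 [0.47130357 0.30774654 0.06215697]
8 [0.52117541 0.30491409 0.06288287]<string>:13: RuntimeWarning: Mean of empty slice.
  ret = um.true_divide(
```

```bash
python3 -c "
from h import *
go(.4979,.3053,.130,-3.4)"
```

```text
t 4.42 at [0.5301 0.159  0.132 ] yaw -3.55 tilt 0.08 F [ 0.2 -0.3 -3.3] w 0.0441 gf 30.0
 -> shift [-1.03  -3.601  0.048] turn -0.03 dist 0.15
```

```bash
python3 -m pendant '[[1,[-0.1,-0.4,0],0],[1,[-0.3,-1.2,0],0],[1,[-0.6,-2.1,0],0],[1,[-0.85,-2.9,0.05],0],[1,[-1,-3.4,0.05],0],[1,[-1.03,-3.6,0.05],0],[1,[-1.03,-3.6,0.05],0],[1,[-1.03,-3.6,0.05],0],[1,[-1.03,-3.6,0.05],0]]';python3 -c "
from h import *
go(.4979,.3053,.130,-3.4)
snap('wrist','w3')
P,p=cloud('w3')
print('base',rect(P,(.51,.306),.085,.045,.056))
print('foot',rect(P,(.52,.306),.075,.106,.121))
"
```

```text
t: 5.17
ee_pos: [0.4984, 0.3047, 0.1306]
orientation: [0.0, 1.0, -0.031, -0.0]
force: [-0.2, -0.0, -3.3]
gripper_width: 0.0433
grasp_force: 30.0
t 5.17 at [0.4984 0.3047 0.1306] yaw -3.6 tilt 0.05 F [-0.2 -0.  -3.3] w 0.0433 gf 30.0
 -> shift [-0.012 -0.014  0.015] turn -0.04 dist 0.001
base [ 515.7  306.3   80.2   73.2   86.2 2159.    51.1]
foot [ 528.   303.3   60.3   32.    86.5 2632.   115.9]
```

View pics/w3.png

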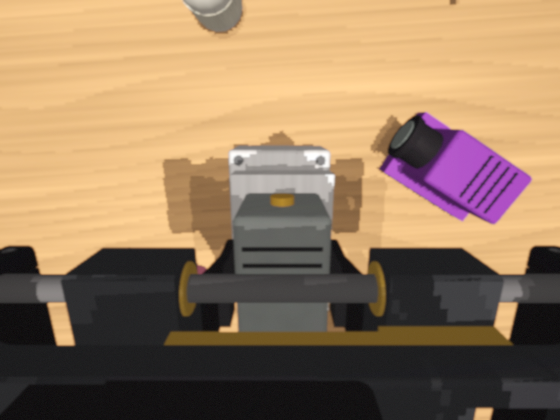

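```bash
python3 -c "
from h import *
P,p=cloud('w3')
def fit(c,r,z0,z1,w):
    m=(np.hypot(P[...,0]-c[0],P[...,1]-c[1])<r)&(P[...,2]>z0)&(P[...,2]<z1)
    for yaw in(-3.3,-3.7):
        a=np.radians(yaw);X=np.array([np.cos(a),np.sin(a)]);Y=np.array([-np.sin(a),np.cos(a)])
        Q=P[m][:,:2]-np.array([.4984,.3047]);x=Q@X*1e3;y=Q@Y*1e3
        xs=np.arange(20,60,2);lo=[];hi=[]
        for b in xs:
            k=(x>=b)&(x<b+2)
            if k.sum()>15 and np.ptp(y[k])>w-4: lo.append(y[k].min());hi.append(y[k].max())
        ys=np.arange(-w/2+6,w/2-6,3);e=[x[(y>=b)&(y<b+3)].max() for b in ys if ((y>=b)&(y<b+3)).any()]
        print(yaw,'lat',np.round((np.median(lo),np.median(hi),(np.median(lo)+np.median(hi))/2),2),len(lo),'rear',np.round(np.median(e),2),'slope',np.round((e[-1]-e[0])/(ys[-1]-ys[0]),3))
fit((.51,.306),.085,.045,.0585,80)
fit((.52,.306),.075,.106,.121,60)
"
```

```text
-3.3 lat [-37.2   41.97   2.39] 8 rear 53.73 slope 0.014
-3.7 lat [-36.92  42.32   2.7 ] 8 rear 53.71 slope 0.007
-3.3 lat [-29.49  30.03   0.27] 13 rear 45.48 slope 0.002
-3.7 lat [-29.32  30.22   0.45] 13 rear 45.45 slope -0.007
```

```bash
python3 -m pendant '[[1,[-0.043,-0.048,0],0],[1,[-0.043,-0.048,0.3],0],[1,[-0.043,-0.048,0.6],0],[1,[-0.043,-0.048,0.72],0],[1,[-0.043,-0.048,0.8],0],[1,[-0.043,-0.048,0.86],0],[1,[-0.043,-0.048,0.92],0],[1,[-0.043,-0.048,0.96],0],[1,[-0.043,-0.048,0.96],0]]';python3 -c "
from h import *
go(.4967,.3066,.0838,-3.5)"
```

```text
t: 5.97
ee_pos: [0.4962, 0.3085, 0.0924]
orientation: [-0.0, 1.0, -0.031, 0.0]
force: [-0.2, 0.1, -4.7]
gripper_width: 0.0435
grasp_force: 30.0
t 5.97 at [0.4962 0.3085 0.0924] yaw -3.5 tilt 0.01 F [-0.2  0.1 -4.7] w 0.0435 gf 30.0
 -> shift [0.016 0.046 0.214] turn -0.0 dist 0.009
```

```bash
python3 -m pendant '[[1,[0,0,0.05],0],[1,[0,0,0.1],0],[1,[0,0,0.15],0],[1,[0,0,0.19],0],[1,[0,0,0.22],0],[1,[0,0,0.22],0]]';python3 -c "
from h import *
go(.4967,.3066,.0838,-3.5)"
```

```text
t: 6.47
ee_pos: [0.4961, 0.3084, 0.0839]
orientation: [0.0, 1.0, -0.031, 0.0]
force: [-1.5, -0.9, -0.8]
gripper_width: 0.0438
grasp_force: 30.0
t 6.47 at [0.4961 0.3084 0.0839] yaw -3.5 tilt 0.0 F [-1.5 -0.9 -0.8] w 0.0438 gf 30.0
 -> shift [0.018 0.044 0.002] turn -0.0 dist 0.002
```

```bash
python3 -m pendant '[[1,[0,0,0.03],0],[0.25,[0,0,0],0],[0.25,[0,0,0],0],[0.25,[0,0,0],0],[0.25,[0,0,0],0],[0.25,[0,0,0],0],[0.25,[0,0,-0.3],0],[0.25,[0,0,-1],0],[0.25,[0,0,-2],0],[0.25,[0,0,-2.8],0]]';python3 -m pendant '[[0.25,[0,0,0],0],[0.25,[0,0,0],0]]'; python3 -c "
from h import *
snap('wrist','w4')
go(.5,-.3,.2,-3.5)
P,p=cloud('w4')
cv2.imwrite('pics/w4c.png',cv2.resize(p[130:330,150:420],None,fx=2.5,fy=2.5))
print('foot',rect(P,(.51,.306),.075,.064,.075))
print('house',rect(P,(.497,.306),.06,.112,.125))
print('base',rect(P,(.51,.306),.085,.045,.058))
"
```

```text
t: 7.3
ee_pos: [0.4962, 0.3085, 0.1978]
orientation: [-0.0, 1.0, -0.031, 0.0]
force: [1.2, 1.0, 0.2]
gripper_width: 0.0648
grasp_force: 0.0
t: 7.47
ee_pos: [0.4977, 0.3091, 0.1988]
orientation: [-0.001, 1.0, -0.03, 0.003]
force: [0.1, -1.2, -0.5]
gripper_width: 0.065
grasp_force: 0.0
t 7.52 at [0.4962 0.3085 0.1967] yaw -3.5 tilt 0.11 F [-0.2 -0.1  0.5] w 0.0652 gf 0.0
 -> shift [ 1.022 15.179 -0.091] turn 0.0 dist 0.609
foot [ 496.9  308.8   60.1   89.4   86.6 1411.    69.2]
house [ 487.4  309.4   44.    88.5   86.6 4375.   119.2]
base [ 497.7  307.7   80.   109.2   86.2 2353.    51.1]
```

View pics/w4c.png

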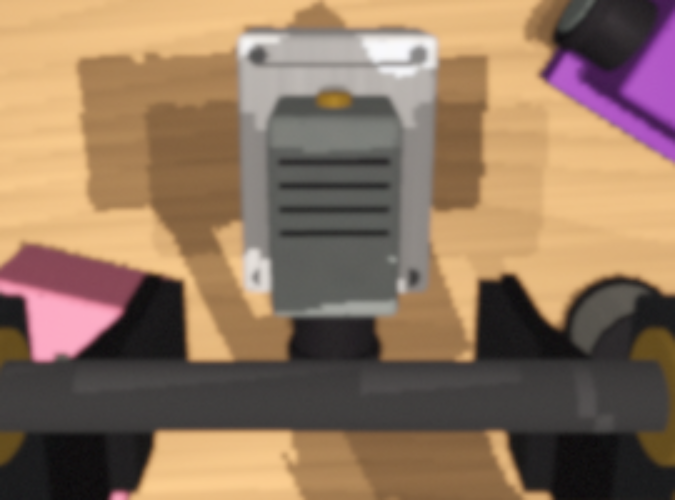

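Seated: the foot sits squarely on the base in the crop, its top is at 68 mm, and it is about 1.4 mm off centre. Now the motor.

```bash
python3 -c "
from h import *
go(.505,-.345,.2,19)"
python3 -m pendant '[[0.25,[0.6,7,0],-2],[0.25,[1,16,0],-4.5],[0.25,[1,16,0],-4.5],[0.25,[1,16,0],-4.5],[0.25,[1,16,0],-4.5],[0.25,[1,16,0],-4.5],[0.25,[1,16,0],-4.5],[0.25,[1,16,0],-4.5],[0.25,[1,16,0],-4.5],[0.25,[1,16,0],-4.5]]'
python3 -c "
from h import *
go(.505,-.345,.2,19)"
```

```text
t 7.52 at [0.4962 0.3085 0.1967] yaw -3.5 tilt 0.11 F [-0.2 -0.1  0.5] w 0.0652 gf 0.0
 -> shift [ 1.216 16.295 -0.092] turn -4.5 dist 0.654
t: 8.35
ee_pos: [0.4954, -0.1, 0.194]
orientation: [-0.001, 0.986, 0.165, -0.002]
force: [0.4, 0.0, -0.2]
gripper_width: 0.0652
grasp_force: 0.0
t 8.35 at [ 0.4954 -0.1     0.194 ] yaw 18.98 tilt 0.24 F [ 0.4  0.  -0.2] w 0.0652 gf 0.0
 -> shift [-1.766  5.871 -0.161] turn -0.0 dist 0.245
```

```bash
python3 -m pendant '[[0.2,[-1.77,5.87,0],0],[0.2,[-1.77,5.87,0],0],[0.2,[-1.77,5.87,0],0],[0.2,[-1.77,5.87,0],0],[0.2,[-1.77,5.87,0],0],[0.2,[-1.77,5.87,0],0],[0.2,[-1.77,5.87,0],0],[0.2,[-1.77,5.87,0],0],[0.2,[-1.77,5.87,0],0]]'
python3 -c "
from h import *
snap('wrist','w5');P,p=cloud('w5')
cv2.imwrite('pics/w5c.png',cv2.resize(p[100:300,150:470],None,fx=2.5,fy=2.5))
print('body',rect(P,(.505,-.345),.05,.042,.06))
print('all',rect(P,(.51,-.343),.06,.015,.06))
print('conn',rect(P,(.505,-.345),.05,.0495,.06))
go(.505,-.345,.2,19)"
```

```text
t: 9.1
ee_pos: [0.5053, -0.3421, 0.1937]
orientation: [-0.002, 0.986, 0.165, -0.001]
force: [-0.3, 0.1, -0.7]
gripper_width: 0.0694
grasp_force: 0.0
body [ 505.9 -345.8   40.3   41.4   17.9 1529.    47.2]
all [ 517.8 -341.5   64.9   41.8   19.1 1967.    46.9]
conn [ 491.8 -350.2    7.3   17.6   17.7  119.    50.9]
t 9.15 at [ 0.5056 -0.3415  0.1941] yaw 19.03 tilt 0.26 F [0.7 0.2 0.1] w 0.0696 gf 0.0
 -> shift [-0.043  0.078 -0.149] turn 0.01 dist 0.007
```

View pics/w5c.png

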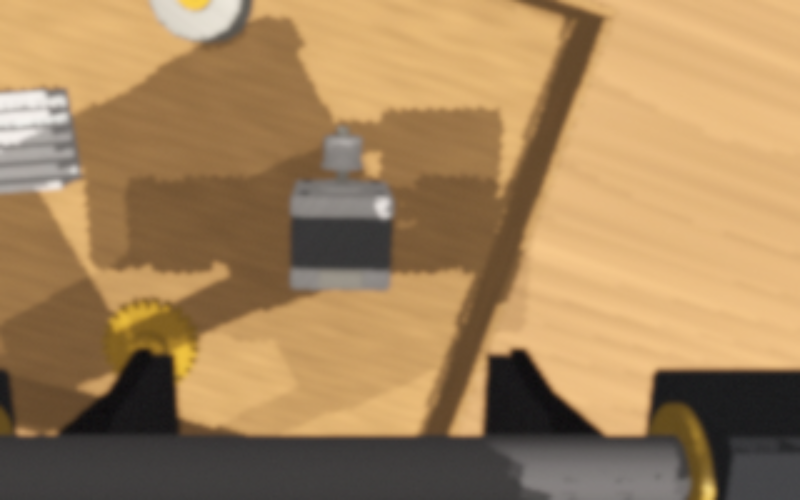

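```bash
python3 -c "
from h import *
go(.506,-.3458,.06,18.5)"; python3 -m pendant '[[0.28,[0,0.11,0.5],0.1],[0.28,[0,0.11,1.5],0.1],[0.28,[-0.01,0.11,2.5],0.1],[0.28,[-0.02,0.11,3.3],0.1],[0.28,[-0.02,0.11,3.3],0.1],[0.28,[-0.02,0.11,3.3],0.1]]'; python3 -c "
from h import *
go(.506,-.3458,.012,18.5)"
```

```text
t 9.15 at [ 0.5056 -0.3415  0.1941] yaw 19.03 tilt 0.26 F [0.7 0.2 0.1] w 0.0696 gf 0.0
 -> shift [-0.02   0.12   3.351] turn 0.11 dist 0.134
t: 9.65
ee_pos: [0.5063, -0.3451, 0.0621]
orientation: [-0.002, 0.987, 0.162, -0.002]
force: [-0.5, -0.1, 1.4]
gripper_width: 0.0629
grasp_force: 0.0
t 9.65 at [ 0.5063 -0.3451  0.0621] yaw 18.6 tilt 0.33 F [-0.5 -0.1  1.4] w 0.0629 gf 0.0
 -> shift [-0.01   0.021  1.252] turn 0.02 dist 0.05
```

```bash
python3 -m pendant '[[0.28,[0,0.02,0.6],0],[0.28,[0,0.02,1],0],[0.28,[0,0.02,1.25],0],[0.28,[0,0.02,1.25],0],[1,[0,0.02,1.25],0],[1,[0,0.02,1.25],0],[1,[0,0.02,1.25],0],[1,[0,0.02,1.25],0],[1,[0,0.02,1.25],0],[1,[0,0.02,1.25],0]]'; python3 -c "
from h import *
go(.506,-.3458,.2,18.5)"
```

```text
t: 10.48
ee_pos: [0.5071, -0.3473, 0.0146]
orientation: [-0.001, 0.987, 0.161, -0.0]
force: [-0.2, 4.8, 6.4]
gripper_width: 0.042
grasp_force: 30.0
t 10.48 at [ 0.5071 -0.3473  0.0146] yaw 18.48 tilt 0.14 F [-0.2  4.8  6.4] w 0.042 gf 30.0
 -> shift [-0.015 -0.056 -4.635] turn -0.0 dist 0.185
```

```bash
python3 -m pendant '[[1,[0,0,-0.2],0],[1,[0,0,-0.8],0],[1,[0,0,-1.6],0],[1,[0,0,-2.5],0],[1,[0,0,-3.4],0],[1,[0,0,-4.2],0],[1,[0,0,-4.6],0],[1,[0,0,-4.6],0],[1,[0,0,-4.6],0]]'; python3 -c "
from h import *
snap('wrist','w6');P,p=cloud('w6')
go(.42,-.05,.2,8)
M=rot(env.state()['orientation']);T=env.state()['ee_pos']
L=((P-T)@M)  # tool frame
B=(np.abs(L[...,0])<.05)&(np.abs(L[...,1])<.026)&(L[...,2]>-.06)&(L[...,2]<-.0)
q=L[B];print(len(q),[ (b,int(((q[:,2]>b/1e3)&(q[:,2]<=(b+4)/1e3)).sum())) for b in range(-60,0,4)])
t=q[(q[:,2]<-.02)&(q[:,2]>-.05)];print(np.percentile(t,[1,99],axis=0).round(4))
"
```

```text
t: 11.23
ee_pos: [0.5076, -0.3492, 0.1982]
orientation: [0.001, 0.987, 0.161, 0.0]
force: [-0.8, -0.8, -4.5]
gripper_width: 0.0418
grasp_force: 30.0
t 11.28 at [ 0.5067 -0.3482  0.1965] yaw 18.49 tilt 0.11 F [-0.1 -0.1 -4.4] w 0.0417 gf 30.0
 -> shift [ 0.309 -7.759 -0.076] turn 2.1 dist 0.311
8472 [(-60, 66), (-56, 342), (-52, 307), (-48, 49), (-44, 69), (-40, 678), (-36, 3642), (-32, 444), (-28, 347), (-24, 857), (-20, 684), (-16, 495), (-12, 223), (-8, 172), (-4, 97)]
[[-0.019  -0.0249 -0.0457]
 [ 0.0397  0.0244 -0.0202]]
```

```bash
python3 -c "
from h import *
go(.46,.03,.2,8)"
```

```text
t 11.28 at [ 0.5067 -0.3482  0.1965] yaw 18.49 tilt 0.11 F [-0.1 -0.1 -4.4] w 0.0417 gf 30.0
 -> shift [ 1.892 -9.338 -0.076] turn 2.1 dist 0.381
```

```bash
python3 -m pendant '[[1,[0.08,-0.4,0],0],[1,[0.24,-1.2,0],0.2],[1,[0.44,-2.2,0],0.5],[1,[0.65,-3.2,0],0.8],[1,[0.85,-4.2,-0.05],1.1],[1,[1.05,-5.2,-0.05],1.4],[1,[1.25,-6.2,-0.05],1.7],[1,[1.45,-7.2,-0.05],1.9],[1,[1.65,-8.2,-0.05],2.1],[1,[1.8,-9,-0.05],2.1]]'; python3 -c "
from h import *
go(.331,.3183,.2,-3.4)"
```

```text
t: 12.12
ee_pos: [0.4587, 0.0184, 0.1974]
orientation: [-0.001, 0.998, 0.07, -0.003]
force: [1.0, -0.4, -3.6]
gripper_width: 0.0416
grasp_force: 30.0
t 12.12 at [0.4587 0.0184 0.1974] yaw 7.99 tilt 0.35 F [ 1.  -0.4 -3.6] w 0.0416 gf 30.0
 -> shift [-2.12  -7.869 -0.033] turn 2.28 dist 0.326
```

```bash
python3 -m pendant '[[1,[-0.25,-0.9,0],0.2],[1,[-0.5,-1.9,0],0.5],[1,[-0.8,-2.9,0],0.8],[1,[-1.05,-3.9,0],1.1],[1,[-1.3,-4.9,0],1.4],[1,[-1.6,-5.9,0],1.7],[1,[-1.85,-6.8,0],2],[1,[-2.05,-7.5,0],2.28],[1,[-2.12,-7.87,0],2.28],[1,[-2.12,-7.87,0],2.28]]'; python3 -c "
from h import *
go(.331,.3183,.0846,-3.4)"
```

```text
t: 12.95
ee_pos: [0.3313, 0.3174, 0.1976]
orientation: [0.001, 1.0, -0.028, -0.002]
force: [-0.9, 0.2, -4.1]
gripper_width: 0.0418
grasp_force: 30.0
t 12.95 at [0.3313 0.3174 0.1976] yaw -3.16 tilt 0.22 F [-0.9  0.2 -4.1] w 0.0418 gf 30.0
 -> shift [ 1.000e-03 -2.700e-02  2.825e+00] turn 0.05 dist 0.113
```

```bash
python3 -m pendant '[[1,[0,-0.02,0.3],0.05],[1,[0,-0.02,0.9],0.05],[1,[0,-0.02,1.5],0.05],[1,[0,-0.02,2.1],0.05],[1,[0,-0.02,2.6],0.05],[1,[0,-0.02,2.82],0.05],[1,[0,-0.02,2.82],0.05],[1,[0,-0.02,2.82],0.05]]'; python3 -c "
from h import *
snap('wrist','w7');P,p=cloud('w7')
snap('scene','s7')
go(.331,.3183,.0846,-3.4)
print('camhouse',rect(P,(.497,.308),.07,.112,.125))
print('all motor body',rect(P,(.335,.317),.045,.105,.117), rect(P,(.345,.317),.07,.085,.117))
q=cv2.imread('pics/s7.png')[60:260,230:470]
v=np.zeros((600,700,3),np.uint8);v[:300,:400]=cv2.resize(p,(400,300));v[:300,400:]=0;v[300:,:360]=cv2.resize(q,(360,300));cv2.imwrite('pics/v7.png',v)
"
```

```text
t: 13.62
ee_pos: [0.3338, 0.3156, 0.0861]
orientation: [0.001, 0.999, -0.032, -0.001]
force: [0.4, 0.1, -2.9]
gripper_width: 0.0417
grasp_force: 30.0
t 13.72 at [0.3347 0.3164 0.0874] yaw -3.66 tilt 0.09 F [ 1.3 -0.2 -2.9] w 0.0418 gf 30.0
 -> shift [-0.095 -0.042  0.07 ] turn -0.05 dist 0.005
camhouse [445.2 311.6  19.9  17.6  86.1 944.  113. ]
all motor body [ 336.3  316.9   58.1   59.3   40.1 1804.   110.3] [ 338.8  317.7   62.4   60.3   35.1 3870.   104.6]
```

View pics/v7.png

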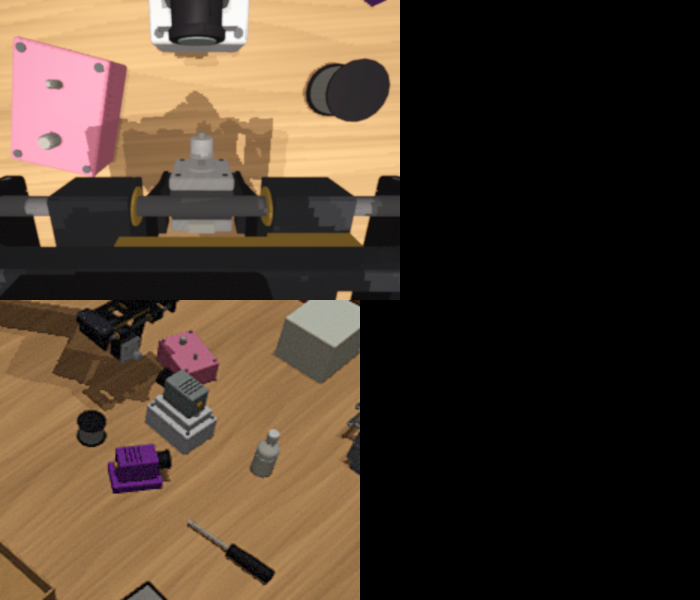

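The wrist inset shows the shaft at (200,140) in line with the lens at (200,42), and the scene inset shows the camera seated. I'll correct the 4 mm residual and check it numerically.

```bash
python3 -m pendant '[[1,[-0.09,-0.04,0.06],-0.04],[1,[-0.09,-0.04,0.06],-0.04],[1,[-0.09,-0.04,0.06],-0.04],[1,[-0.09,-0.04,0.06],-0.04],[1,[-0.09,-0.04,0.06],-0.04],[1,[-0.09,-0.04,0.06],-0.04]]'; python3 -c "
from h import *
snap('wrist','w8');P,p=cloud('w8')
go(.331,.3183,.0846,-3.4)
def st(n,m):
  Q=P[m];print(n,len(Q),np.percentile(Q,[1,50,99],axis=0).round(4).tolist())
X,Y,Z=P[...,0],P[...,1],P[...,2]
st('lens',(X>.42)&(X<.46)&(abs(Y-.312)<.03)&(Z>.08)&(Z<.12))
st('shaft',(X>.356)&(X<.40)&(abs(Y-.316)<.03)&(Z>.08)&(Z<.13))
print(env.state()['joint_velocities'].round(3))
"
```

```text
t: 14.22
ee_pos: [0.3306, 0.3182, 0.0846]
orientation: [-0.0, 1.0, -0.03, 0.0]
force: [0.4, -0.3, -3.6]
gripper_width: 0.0417
grasp_force: 30.0
t 14.27 at [0.3305 0.3181 0.0845] yaw -3.45 tilt 0.02 F [-1.  -0.1 -4.5] w 0.0414 gf 30.0
 -> shift [ 0.011 -0.005 -0.002] turn -0.01 dist 0.0
lens 4188 [[0.4354, 0.2957, 0.0859], [0.4409, 0.3119, 0.1092], [0.4523, 0.3284, 0.1146]]
shaft 1086 [[0.3581, 0.3085, 0.0926], [0.3661, 0.3163, 0.1025], [0.3752, 0.3246, 0.1054]]
[-0.001  0.002 -0.001  0.002  0.    -0.   ]
```

```bash
python3 -c "
from rig import env
print(env.close_job())"
```

```text
the job is handed in; nothing more can be done
None
```

The job is handed in: the camera is down on its base over both pegs and let go, about 1.4 mm off centre, and the motor is held still with its shaft end 60 mm (within a few mm) in front of the lens, connector up; the tool gave no verdict.

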